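# Set the vent cap of the tagged culture cell

### The arm

A 7-joint arm with a two-finger parallel gripper is mounted at the origin on the work surface. World frame = base frame: x ahead of the robot, y to its left, z up, the work surface at z = 0. Lengths are in m, angles in degrees, forces in N, time in s.
With the tool pointing down it reaches from about 0.425 to 0.875 m from the base axis. Payload 4.7 kg.
Tool frame: the origin (TCP) lies at the centre of the arm's flange, where the gripper is bolted on; the fingertips stand 182 mm ahead of it and the grasp point (between the pads) lies 164 mm ahead of it; z points along the fingers, y is the line along which they close (so a half turn about z gives the same grasp; the last joint's range is limited). The gripper opens to 87 mm and grips with 3 to 60 N. Pads are 19 mm wide; open, the fingers measure 117 mm over their backs; the gripper's body (75 mm by 190 mm) begins 51 mm behind the grasp point.
Start: joints at [73.631, 18.392, -4.016, 83.108, 1.295, 78.541, -3.26], TCP at [0.192, -0.621, 0.405] pointing down, gripper open.
Joint ranges: [-163.93, 163.93], [-17.29, 119.83], [-79.2, 71.16], [3.27, 140.29], [-89.18, 269.18], [5.43, 117.66], [-154.24, 154.24]. Speed limits (degrees/s): [147.25, 147.25, 180, 180, 180, 180, 180].

### API

Orientations are given as [roll, pitch, yaw] about the fixed x, y, z axes, in that order (R = Rz(yaw) Ry(pitch) Rx(roll)).
In Python, from cell import env gives the robot as it stands. The module is installed in compiled form; this text tells all that it offers.
- The arm moves only by the tool step_arm, never from a script. Its argument "steps" is one flat list of numbers, 5 for each row, row after row: the opening, from 0 (shut) to 1 (fully open), then the shift along the tool's x, y, z in mm, then the turn about the tool's z in degrees. In form: [grip, dx, dy, dz, roll, grip, dx, dy, dz, roll, ...]. A call has 1 to 12 rows; each row shifts and turns the commanded pose from where the row before left it, along the tool's axes as they then stand; what a row does not reach is not made up. A row lasts 1/8 s, in which the tool goes at most 62.5 mm and 10.7 degrees, less where a joint would pass 70% of its speed; a pose out of reach is approached as far as the arm can. A call with a gripper value outside its range is refused whole. The fingers move at their own pace and stop on an object; "grip_force" is the grip in N (left out, the last holds). Time passes only in rows, so rows that do not move let the fingers close. It gives the time, the measured TCP pose, the force, the opening and the grip force at its end, in the units of the state.
- env.get_obs(): the state, without advancing time (a new reading comes with each control period).
- env.read_camera(name): name is "side" or "top" or "wrist"; returns a dict with "image" (400x640x3 uint8, red, green, blue), "camera_matrix" (3x3 intrinsics, pixels), "distortion" ([k1, k2, p1, p2, k3] as OpenCV has them; the pictures are not rectified), "R" (3x3) and "t" (3): a world point X has camera coordinates R X + t. Camera axes: x right, y down, z forward; pixel columns grow to the right and rows downward; lengths in m; the calibration is good to about 2 mm. A picture is of the moment at which its call begins. There is no depth.
- env.sign_off(): hands the job in; it is judged then, once.
The state is a dict: "time_s": time; "qpos": joint angles; "joint_velocities": joint speeds; "effort": joint torques, N m; "tool_pos": TCP position; "tool_rot": TCP orientation; "force": force on the tool from outside, world axes, zero at the start; "wrist_torque": the same for the moment, N m; "grip_width": finger opening in m; "grasp_force": force on a finger pad.
Only numpy, scipy, OpenCV 4.12 (cv2) and the standard library are available. Lean on these libraries where they do the work, as an engineer would, in place of code of your own. Each camera call takes 0.05 s, during which the arm holds its last target. There are 200 camera calls.

### The job

Set the vent cap on the culture cell that carries the orange tag: screw it down until it bottoms out, then back it off by a quarter turn so that the cell can breathe. Finish holding the cap at that setting, still gripped between the fingers, and leave the blue-tagged cell's cap and the other things on the bench as they are.

Things in the scene. Friction and masses are not known exactly. Their poses are not given: they have to be found in the camera images.
- cell_a: Culture cell: black square block with a clear middle layer, 120 x 120 mm, 22 mm high, fixed to the bench, yaw within 46 degrees. Origin: centre of its underside, z up. Two pink oval windows on its +x half, away from the robot. The port, a lavender neck at most 26 mm wide, stands 20 mm from the centre towards -x; a round tag lies on the block 42 mm from the port towards the block's -y.
- port_a (a point): Fixed point on the upright port axis of cell_a, 46 mm above the bench: where the cap's underside is when fully home. Axes as cell_a. A short white line on the block runs from the port towards -x.
- cap_a: Round lavender screw cap with fine ribs, captive on the port of cell_a, already started on its thread: 30 mm diameter, 26 mm high. Origin: centre of its underside, on the port axis; z up; turns with the cap. Right-handed thread: clockwise from above screws it down, 0.8 mm per rad. Fully home its top is 72 mm above the bench. Nothing else stands within 40 mm of it above 26 mm height.
- turn_a (a joint): Angle of cap_a in rad: 0 when fully home, where it stops hard; grows as it is unscrewed (counter-clockwise from above). 1.1 to 3.6 at the start; the thread allows up to 5. Turning takes about 0.06 Nm; it stays where it is left, and plain fingers slip round it at the stop.
- mark_a (a point): Outer end of the white stripe on top of cap_a, on the rim, 15 mm from the axis along the cap's +x. The stripe points along the cell's -x (at the white line) when fully home, and along its -y (at the tag) a quarter turn back from there.
- cell_b: Culture cell: black square block with a clear middle layer, 120 x 120 mm, 22 mm high, fixed to the bench, yaw within 46 degrees. Origin: centre of its underside, z up. Two pink oval windows on its +x half, away from the robot. The port, a lavender neck at most 26 mm wide, stands 20 mm from the centre towards -x; a round tag lies on the block 42 mm from the port towards the block's -y.
- port_b (a point): Fixed point on the upright port axis of cell_b, 46 mm above the bench: where the cap's underside is when fully home. Axes as cell_b. A short white line on the block runs from the port towards -x.
- cap_b: Round lavender screw cap with fine ribs, captive on the port of cell_b, already started on its thread: 30 mm diameter, 26 mm high. Origin: centre of its underside, on the port axis; z up; turns with the cap. Right-handed thread: clockwise from above screws it down, 0.8 mm per rad. Fully home its top is 72 mm above the bench. Nothing else stands within 40 mm of it above 26 mm height.
- turn_b (a joint): Angle of cap_b in rad: 0 when fully home, where it stops hard; grows as it is unscrewed (counter-clockwise from above). 1.1 to 3.6 at the start; the thread allows up to 5. Turning takes about 0.06 Nm; it stays where it is left, and plain fingers slip round it at the stop.
- mark_b (a point): Outer end of the white stripe on top of cap_b, on the rim, 15 mm from the axis along the cap's +x. The stripe points along the cell's -x (at the white line) when fully home, and along its -y (at the tag) a quarter turn back from there.
- tag_orange: Orange round tag, 24 mm diameter, 4 mm thick, fixed on top of one of the two cells beside its port: it marks the cell to be worked on. Origin: centre of its underside.
- tag_blue: Blue round tag of the same size, fixed on the other cell in the same place: that cell is to be left alone.
- tip_box: Bystander: loose blue box of pipette tips with a pale lid, to the left of the cells, 120 x 85 mm, 57 mm high. Origin: centre of its underside.
- media_bottle: Bystander: loose closed bottle with a white cap, 56 mm diameter, 110 mm high, beyond the cells. Origin: centre of its underside.
- sample_pot: Bystander: loose empty white pot, 52 mm diameter, 50 mm high, to the right of the cells. Origin: centre of its underside.

How it is judged (in metres and radians):
On the way:
1. the fingers screw the cap of the orange-tagged cell fully home (within 0.06 rad of its stop) (((horizontal distance between tag_orange and port_a below 0.08 m and value of joint turn_a below 0.06 rad and contact force between the fingers and cap_a above 1 N) or (horizontal distance between tag_orange and port_b below 0.08 m and value of joint turn_b below 0.06 rad and contact force between the fingers and cap_b above 1 N))), for 0.2 s.
At the end, for the whole second after the job is handed in: The orange-tagged cell's cap stands a quarter turn (1.57 rad, within 0.3 rad) back from its stop and still, the fingers grip it with more than 1.5 N, the blue-tagged cell's cap has not been turned (its stripe end moved less than 4 mm), and each bystander is within 30 mm of where it was (((horizontal distance between tag_orange and port_a below 0.08 m and value of joint turn_a between 1.27 and 1.87 rad and velocity of joint turn_a between -0.1 and 0.1 rad/s and contact force between the fingers and cap_a above 1.5 N and distance of mark_b from where it was at the start of the episode below 0.004 m) or (horizontal distance between tag_orange and port_b below 0.08 m and value of joint turn_b between 1.27 and 1.87 rad and velocity of joint turn_b between -0.1 and 0.1 rad/s and contact force between the fingers and cap_b above 1.5 N and distance of mark_a from where it was at the start of the episode below 0.004 m)) and distance of each of tip_box, media_bottle, sample_pot from where it was at the start of the episode below 0.03 m); the arm keeps its last pose, push and grip.
It fails at once if the cap of the blue-tagged cell is turned (its stripe end moves over 4 mm) ((horizontal distance between tag_orange and port_a below 0.08 m and distance of mark_b from where it was at the start of the episode above 0.004 m) or (horizontal distance between tag_orange and port_b below 0.08 m and distance of mark_a from where it was at the start of the episode above 0.004 m)).
It fails at once if a bystander is shifted by more than 30 mm (distance of any of tip_box, media_bottle, sample_pot from where it was at the start of the episode above 0.03 m).
It also fails if it takes over 64 s, if anything falls off the work surface, if the arm or the gripper's body presses on something with over 40 N, if the wrist force passes 120 N, or if a joint passes its speed limit or range.

## Working session

There is one attempt and no reset: what is moved stays moved. The work goes in short steps, Python scripts to look and compute and a tool call to move; the robot and the scene stay as the last step left them, time stands still between calls to the robot, and variables do not carry over. Pictures are saved under pics/ and viewed, at most 10 in all, crops included, and the job is handed in when it is done.

Besides the shell and the picture viewer there is one more tool, called after "Call:" as name(argument=value, ...), one argument or row to a line, values as JSON. step_arm: Moves the arm, as the interface text tells. Its arguments: {"type":"object","properties":{"steps":{"type":"array","items":{"type":"number"}},"grip_force":{"type":"number"}},"required":["steps"]}

```bash
mkdir -p pics
cat > h.py <<'E'
import numpy as np, cv2
from cell import env
def cam(n,save=None):
    d=env.read_camera(n)
    if save: cv2.imwrite('pics/'+save,d['image'][:,:,::-1])
    return d
def pix2w(d,uv,z):
    K=np.array(d['camera_matrix']);D=np.array(d['distortion']);R=np.array(d['R']);t=np.array(d['t'])
    p=cv2.undistortPoints(np.array(uv,float).reshape(-1,1,2),K,D).reshape(-1,2)
    c=-R.T@t; r=np.c_[p,np.ones(len(p))]@R
    return c+r*((z-c[2])/r[:,2])[:,None]
E
python3 - <<'E'
from h import *
d=cam('top','top1.png'); print(pix2w(d,[[320,200]],0), d['R'],d['t'])
print(env.get_obs())
E
```

```text
[[ 0.64845092 -0.01702857  0.        ]] [[ 0.0202949  -0.99968734  0.0146059 ]
 [-0.98684301 -0.02237365 -0.16012589]
 [ 0.16040261 -0.01116399 -0.98698853]] [-0.01133555  0.64059683  1.08695236]
{'time_s': 0.05, 'qpos': array([73.62944939, 18.4382777 , -4.01563625, 83.17262802,  1.29556267,
       78.54263902, -3.26067426]), 'joint_velocities': array([ 0.19781375, -0.03262827,  0.00664589, -0.12588805, -0.04748741,
       -0.04543537, -0.04666627]), 'effort': array([ 3.05265803e-05, -4.92993307e+01, -4.06044452e-01, -3.13704371e+01,
       -6.42064330e-02,  3.96300294e-02,  9.67371830e-05]), 'tool_pos': array([ 0.19188421, -0.62081936,  0.40369001]), 'tool_rot': array([-1.79891730e+02,  6.27915181e-03,  1.71797932e+01]), 'force': array([ 0.76690696, -0.66252506, -0.19348442]), 'wrist_torque': array([ 0.00560124, -0.00076528, -0.00869084]), 'grasp_force': 0.0, 'grip_width': 0.08723882534700593}
```

View pics/top1.png

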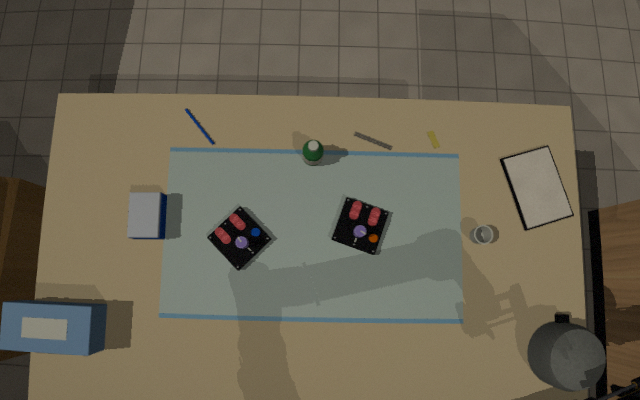

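The top view shows the orange tag at (374,238) on the right cell, with its cap at about (360,231). The blue-tagged cell is on the left, cap at (242,242).

Run:
```python
from h import *
d=cam('top')
im=d['image'][:,:,::-1]
cv2.imwrite('pics/crop1.png',cv2.resize(im[190:260,325:400],None,fx=8,fy=8,interpolation=cv2.INTER_CUBIC))
hsv=cv2.cvtColor(im.copy(),cv2.COLOR_BGR2HSV)
def cen(lo,hi,x0,x1,y0,y1):
    m=cv2.inRange(hsv,np.array(lo),np.array(hi))[y0:y1,x0:x1]
    ys,xs=np.nonzero(m); return xs.mean()+x0,ys.mean()+y0,len(xs)
t=cen((8,150,100),(20,255,255),365,385,228,248)
c=cen((115,40,90),(150,200,255),345,372,218,245)
print(t,c); T=pix2w(d,[t[:2]],.026)[0];C=pix2w(d,[c[:2]],.072)[0]
print(T,C,np.hypot(*(T-C)[:2]), np.degrees(np.arctan2(*(T-C)[1::-1]))+90)
```

```text
(np.float64(372.90697674418607), np.float64(238.30232558139534), 43) (np.float64(359.2330097087379), np.float64(230.51456310679612), 103)
[ 0.5461483  -0.15622075  0.026     ] [ 0.56149747 -0.11488254  0.072     ] 0.04409585654990555 -20.370307016360087
```

View pics/crop1.png

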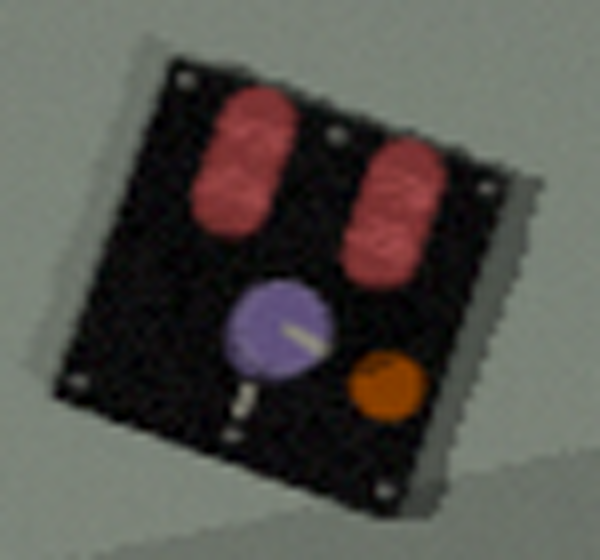

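The crop shows the orange cell's stripe pointing nearly at the tag, so turn is about 1.3–1.5 rad. I'm moving above the cap.

Call:
step_arm(
  steps=[1,42,-31,0,0,1,42,-31,0,0,1,42,-31,0,0,1,42,-31,0,0,1,42,-31,0,0,1,42,-31,0,0,1,42,-31,0,0,1,42,-31,0,0,1,42,-31,0,0,1,42,-31,0,0,1,42,-31,0,0,1,42,-31,0,0],
)

```text
time_s: 1.6
tool_pos: [0.5642, -0.1154, 0.4044]
tool_rot: [180.0, 0.0, 17.2]
force: [0.1, -0.2, -0.2]
grip_width: 0.0869
grasp_force: 0.0
```

Call:
step_arm(
  steps=[1,0,0,30,0,1,0,0,30,0,1,0,0,0,0],
)

```text
time_s: 1.98
tool_pos: [0.5625, -0.1167, 0.342]
tool_rot: [-179.8, 0.3, 17.2]
force: [-0.7, 0.2, -0.4]
grip_width: 0.0874
grasp_force: 0.0
```

Run:
```python
from h import *
d=cam('wrist','w1.png')
o=env.get_obs(); print(o['qpos'],o['tool_pos'],o['tool_rot'],o['time_s'])
C=np.array([.5615,-.1149,.073]);K=d['camera_matrix']
print(cv2.projectPoints(C[None],cv2.Rodrigues(np.array(d['R']))[0],np.array(d['t']),np.array(K),np.array(d['distortion']))[0])
```

```text
[ 35.41232374  13.84952592 -30.27735502  97.71911845   7.32694651
  70.55220409 -69.42456967] [ 0.56322716 -0.11683517  0.34391099] [-1.79921498e+02  1.20656180e-01  1.71784911e+01] 2.025
[[[314.46095134 204.65058631]]]
```

View pics/w1.png

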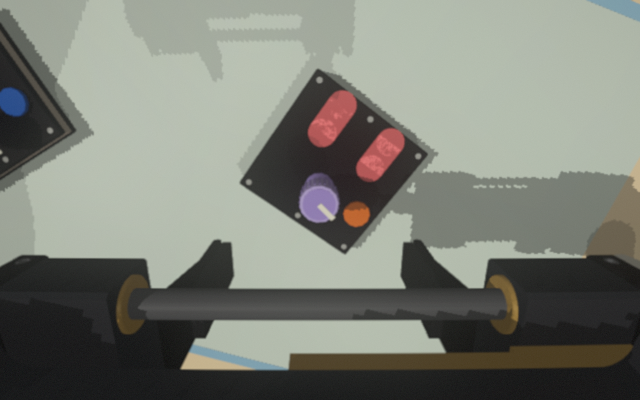

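The wrist view shows the cap top centre at (319,205), the stripe end at (333,218), the tag at (356,214) and the white line's end at (297,215).

Run:
```python
from h import *
d=cam('wrist')
C,S=pix2w(d,[[319,205],[333,217.5]],.073);T=pix2w(d,[[356,214]],.026)[0]
c=pix2w(d,[[248,182],[319,79],[418,156],[344,246]],.022)
e=c[2]-c[3]; e2=c[1]-c[0]
an=lambda v:np.degrees(np.arctan2(v[1],v[0]))
print(C,S,T,an(e),an(e2),an(T-C)+90,an(S-C), c.mean(0),np.linalg.norm((S-C)))
y=np.radians((an(e)+an(e2))/2); print('port',c.mean(0)-.02*np.array([np.cos(y),np.sin(y),0]))
print('turn',(an(S-C)-np.degrees(y)-180)%360)
```

```text
[ 0.56328294 -0.11878137  0.073     ] [ 0.55684176 -0.13201158  0.073     ] [ 0.55052022 -0.15810168  0.026     ] -19.003351772735048 -18.847522681791123 -17.982581698913663 -115.95934138704875 [ 0.58314431 -0.12509694  0.022     ] 0.014714869461920615
port [ 0.56422548 -0.11861019  0.022     ]
turn 82.96609584021434
```

Call:
step_arm(
  steps=[1,0,0,10,-10,1,0,0,10,-10,1,0,0,10,-10,1,0,0,10,-10,1,0,0,10,-10,1,0,0,10,-10,1,0,0,0,0],
)

```text
time_s: 2.95
tool_pos: [0.5638, -0.1172, 0.2856]
tool_rot: [180.0, 0.0, 77.0]
force: [-0.1, -0.8, 0.6]
grip_width: 0.0875
grasp_force: 0.0
```

Call:
step_arm(
  steps=[1,-1.3,0,20,0,1,0,0,20,0,1,0,0,20,0,1,0,0,0,0],
  grip_force=20,
)

```text
time_s: 3.45
tool_pos: [0.5622, -0.1178, 0.2221]
tool_rot: [-179.7, -0.0, 77.2]
force: [-1.1, -0.8, -0.0]
grip_width: 0.0872
grasp_force: 0.0
```

Call:
step_arm(
  steps=[0,0,0,0,0,0,0,0,0,0,0,0,0,0,0,0,0,0,0,0,0,0,0,0,0,0,0,0,0,0,0,0,0,0,0,0,0,0,0,0],
)

```text
time_s: 4.45
tool_pos: [0.5633, -0.1181, 0.2248]
tool_rot: [-180.0, 0.0, 77.2]
force: [0.4, -0.4, 1.3]
grip_width: 0.0293
grasp_force: 20.0
```

Run:
```python
from h import *
d=cam('wrist','w2.png')
o=env.get_obs(); print({k:np.round(v,3) for k,v in o.items()})
```

```text
{'time_s': np.float64(4.5), 'qpos': array([ 39.855,  22.476, -36.309, 104.01 ,  15.403,  58.5  , -15.337]), 'joint_velocities': array([-0.115,  0.001, -0.028,  0.041,  0.09 , -0.057, -0.049]), 'effort': array([-3.6000e-02, -4.2099e+01, -6.7320e+00, -2.6217e+01, -6.4000e-02,
       -5.1000e-02,  1.0000e-03]), 'tool_pos': array([ 0.563, -0.118,  0.225]), 'tool_rot': array([-1.79995e+02,  7.00000e-03,  7.71780e+01]), 'force': array([ 0.193, -0.782,  1.221]), 'wrist_torque': array([-0.022, -0.056,  0.02 ]), 'grasp_force': np.float64(20.0), 'grip_width': np.float64(0.029)}
```

View pics/w2.png

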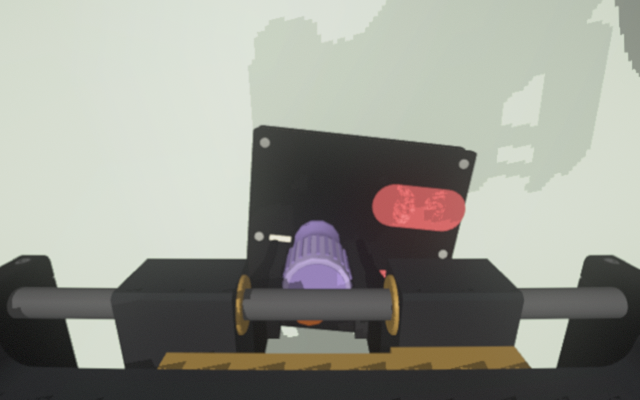

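The cap is held between the pads at about (318,265), lined up with the gripper; contact reads 20 N. Screwing down now (clockwise is a positive turn).

Call:
step_arm(
  steps=[0,0,0,0.1,9,0,0,0,0.1,9,0,0,0,0.2,9,0,0,0,0.1,9,0,0,0,0.1,9,0,0,0,0.2,9,0,0,0,0.1,9,0,0,0,0.1,9,0,0,0,0,0,0,0,0,0,0],
)

```text
time_s: 5.75
tool_pos: [0.5629, -0.1174, 0.2236]
tool_rot: [-179.9, 0.1, 5.3]
force: [-4.1, 2.4, 2.8]
grip_width: 0.0296
grasp_force: 20.0
```

Run:
```python
from h import *
o=env.get_obs(); print({k:np.round(v,3) for k,v in o.items() if k in('qpos','tool_rot','force','wrist_torque','grip_width')})
```

```text
{'qpos': array([ 29.649,  20.212, -23.992, 104.441,   9.556,  57.44 , -82.868]), 'tool_rot': array([-1.79946e+02,  9.80000e-02,  5.34300e+00]), 'force': array([-4.108,  2.441,  2.832]), 'wrist_torque': array([ 0.63 ,  0.89 , -0.022]), 'grip_width': np.float64(0.03)}
```

Call:
step_arm(
  steps=[0,0,0,0.1,6,0,0,0,0.1,6,0,0,0,0,6,0,0,0,0,3,0,0,0,0,0,0,0,0,0,0],
)

```text
time_s: 6.5
tool_pos: [0.5638, -0.1175, 0.2237]
tool_rot: [-179.9, -0.1, -15.7]
force: [2.2, 3.6, 0.4]
grip_width: 0.0297
grasp_force: 20.0
```

Run:
```python
from h import *
d=cam('wrist','w3.png')
o=env.get_obs(); print({k:np.round(v,3) for k,v in o.items() if k in('qpos','tool_rot','force','wrist_torque','grip_width')})
t=cam('top')
cv2.imwrite('pics/t3.png',np.vstack([d['image'][:,:,::-1][150:350,120:520],cv2.resize(t['image'][190:260,325:400,::-1],(400,373))]))
```

```text
{'qpos': array([  26.788,   19.784,  -20.605,  104.494,    8.103,   57.067,
       -102.82 ]), 'tool_rot': array([-1.79939e+02, -8.50000e-02, -1.57100e+01]), 'force': array([ 1.484,  3.165, -1.213]), 'wrist_torque': array([ 0.783, -0.342,  0.229]), 'grip_width': np.float64(0.029)}
```

View pics/t3.png

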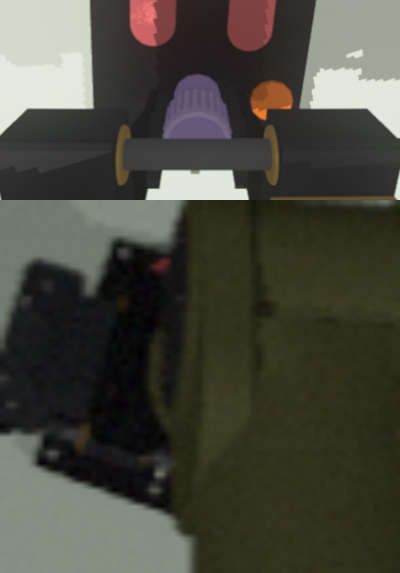

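The wrist view shows the cap gripped and the tag at right, with the stripe hidden behind the gripper bar. Torque about z has risen to 0.23 Nm, well above the 0.06 Nm turning torque, which suggests the stop. I'll press a little further to confirm.

Call:
step_arm(
  steps=[0,0,0,0,5,0,0,0,0,5,0,0,0,0,0,0,0,0,0,0],
)

```text
time_s: 7.1
tool_pos: [0.5633, -0.1173, 0.2236]
tool_rot: [-180.0, 0.0, -25.7]
force: [-1.5, 5.6, 2.1]
grip_width: 0.0295
grasp_force: 20.0
```

Run:
```python
from h import *
o=env.get_obs(); print({k:np.round(v,3) for k,v in o.items() if k in('qpos','tool_rot','force','wrist_torque','grip_width','grasp_force')})
```

```text
{'qpos': array([  25.427,   19.582,  -19.01 ,  104.579,    7.407,   57.081,
       -112.288]), 'tool_rot': array([-1.79958e+02,  4.50000e-02, -2.56870e+01]), 'force': array([-1.548,  5.646,  2.138]), 'wrist_torque': array([1.226, 0.139, 0.144]), 'grasp_force': np.float64(20.0), 'grip_width': np.float64(0.029)}
```

Call:
step_arm(
  steps=[0,0,0,-0.1,-9,0,0,0,-0.1,-9,0,0,0,-0.2,-9,0,0,0,-0.1,-9,0,0,0,-0.1,-9,0,0,0,-0.1,-9,0,0,0,-0.2,-9,0,0,0,-0.1,-9,0,0,0,-0.1,-9,0,0,0,-0.1,-9,0,0,0,0,0,0,0,0,0,0],
)

```text
time_s: 8.6
tool_pos: [0.5633, -0.1177, 0.2248]
tool_rot: [-180.0, -0.0, 64.1]
force: [-0.5, 4.9, 2.1]
grip_width: 0.0295
grasp_force: 20.0
```

Run:
```python
from h import *
o=env.get_obs(); print({k:np.round(v,3) for k,v in o.items() if k in('qpos','tool_rot','force','wrist_torque','grip_width','grasp_force')})
d=cam('wrist'); t=cam('side'); 
cv2.imwrite('pics/t4.png',np.vstack([d['image'][150:350,:,::-1],t['image'][:,:,::-1]]))
C=np.array([[.5633,-.1184,.073]])
for q in(d,t): print(cv2.projectPoints(C,cv2.Rodrigues(np.array(q['R']))[0],np.array(q['t']),np.array(q['camera_matrix']),np.array(q['distortion']))[0].ravel())
```

```text
{'qpos': array([ 37.827,  21.904, -33.827, 104.081,  14.075,  58.237, -27.416]), 'tool_rot': array([-1.79981e+02, -4.90000e-02,  6.41480e+01]), 'force': array([-0.49 ,  4.941,  2.062]), 'wrist_torque': array([ 1.101, -0.027,  0.119]), 'grasp_force': np.float64(20.0), 'grip_width': np.float64(0.03)}
[317.63799063 290.96875146]
[368.76370998 178.59515411]
```

View pics/t4.png

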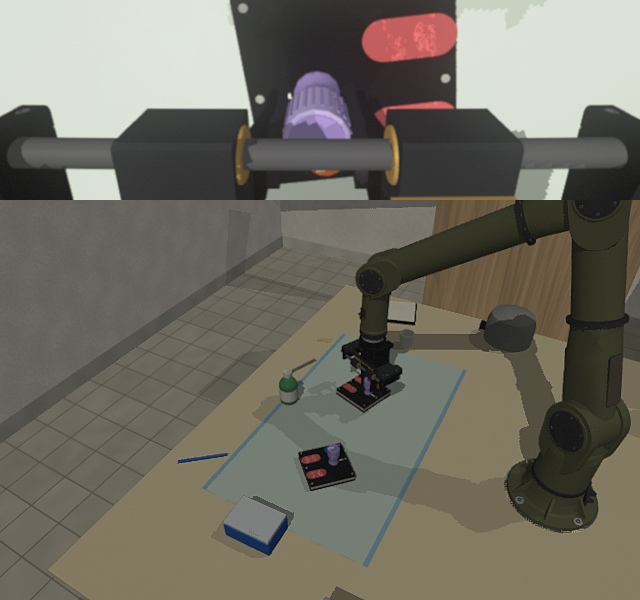

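The stripe is hidden behind the gripper bar and the torque reading is ambiguous. Time is ample, so I'll screw it home again, release, lift and look at the stripe directly.

Call:
step_arm(
  steps=[0,0,0,0.1,9,0,0,0,0.1,9,0,0,0,0.2,9,0,0,0,0.1,9,0,0,0,0.1,9,0,0,0,0.1,9,0,0,0,0.2,9,0,0,0,0.1,9,0,0,0,0.1,9,0,0,0,0.1,9,0,0,0,0,9,0,0,0,0,3],
)

```text
time_s: 10.2
tool_pos: [0.5636, -0.1175, 0.2236]
tool_rot: [-180.0, -0.0, -37.9]
force: [1.7, 4.7, 0.9]
grip_width: 0.0293
grasp_force: 20.0
```

Call:
step_arm(
  steps=[0,0,0,0,0,0,0,0,0,0,0,0,0,0,0,1,0,0,0,0,1,0,0,0,0,1,0,0,0,0,1,0,0,0,0,1,0,0,-30,0,1,0,0,-30,0,1,0,0,-30,0,1,0,0,-30,0,1,0,0,0,0],
)

```text
time_s: 11.7
tool_pos: [0.5642, -0.1183, 0.3463]
tool_rot: [-179.9, -0.3, -37.8]
force: [0.2, -0.7, -0.8]
grip_width: 0.0868
grasp_force: 0.0
```

Run:
```python
from h import *
o=env.get_obs(); print({k:np.round(v,3) for k,v in o.items() if k in('tool_pos','tool_rot','grip_width','time_s')})
d=cam('wrist'); C=np.array([[.5633,-.1184,.072]])
p=cv2.projectPoints(C,cv2.Rodrigues(np.array(d['R']))[0],np.array(d['t']),np.array(d['camera_matrix']),np.array(d['distortion']))[0].ravel()
print(p); x,y=p.astype(int);x0=x-75;y0=y-60;print(x0,y0)
cv2.imwrite('pics/w5.png',cv2.resize(d['image'][y0:y0+120,x0:x0+150,::-1],None,fx=4,fy=4,interpolation=cv2.INTER_CUBIC))
```

```text
{'time_s': np.float64(11.7), 'tool_pos': array([ 0.564, -0.118,  0.346]), 'tool_rot': array([-179.89 ,   -0.299,  -37.834]), 'grip_width': np.float64(0.087)}
[317.08997124 207.28008646]
242 147
```

View pics/w5.png

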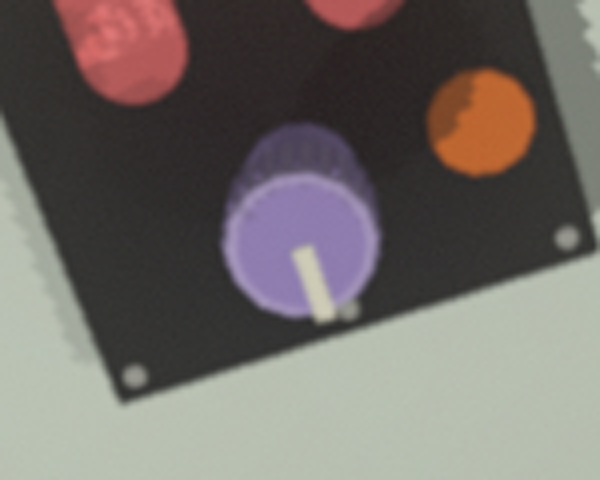

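From above, the stripe runs from (302,245) to (323,320) in the crop, along the block's −x edge direction, so the cap is home. I'll grip it again, nudge it against the stop, then back off 90°.

Call:
step_arm(
  steps=[1,0,0,30,0,1,0,0,30,0,1,0,0,30,0,1,0,0,30,0,0,0,0,0,0,0,0,0,0,0,0,0,0,0,0,0,0,0,0,0,0,0,0,0,0,0,0,0,0,0,0,0,0,0,0,0,0,0,0,0],
)

```text
time_s: 13.25
tool_pos: [0.5637, -0.1175, 0.2237]
tool_rot: [-179.9, -0.0, -37.8]
force: [2.1, 1.8, -0.1]
grip_width: 0.0296
grasp_force: 20.0
```

Call:
step_arm(
  steps=[0,0,0,0,4,0,0,0,0,4,0,0,0,0,0,0,0,0,0,0,0,0,0,0,0],
)

```text
time_s: 13.88
tool_pos: [0.5631, -0.1169, 0.2235]
tool_rot: [-180.0, 0.1, -45.7]
force: [-2.2, 5.4, 2.5]
grip_width: 0.0288
grasp_force: 20.0
```

Call:
step_arm(
  steps=[0,0,0,-0.1,-9,0,0,0,-0.1,-9,0,0,0,-0.2,-9,0,0,0,-0.1,-9,0,0,0,-0.1,-9,0,0,0,-0.1,-9,0,0,0,-0.2,-9,0,0,0,-0.1,-9,0,0,0,-0.1,-9,0,0,0,-0.1,-9,0,0,0,0,0,0,0,0,0,0],
)

```text
time_s: 15.38
tool_pos: [0.5631, -0.1178, 0.2247]
tool_rot: [-180.0, 0.0, 44.1]
force: [-2.0, 4.4, 4.4]
grip_width: 0.0294
grasp_force: 20.0
```

Checking the setting the same way: release, lift, look.

Call:
step_arm(
  steps=[1,0,0,0,0,1,0,0,0,0,1,0,0,0,0,1,0,0,0,0,1,0,0,-30,0,1,0,0,-30,0,1,0,0,-30,0,1,0,0,-30,0,1,0,0,0,0],
)

```text
time_s: 16.5
tool_pos: [0.5642, -0.1181, 0.3474]
tool_rot: [179.7, -0.1, 44.2]
force: [0.4, -1.1, -0.9]
grip_width: 0.0872
grasp_force: 0.0
```

Run:
```python
from h import *
d=cam('wrist'); C=np.array([[.5633,-.1184,.073]])
p=cv2.projectPoints(C,cv2.Rodrigues(np.array(d['R']))[0],np.array(d['t']),np.array(d['camera_matrix']),np.array(d['distortion']))[0].ravel()
print(p); x,y=p.astype(int);x0=x-75;y0=y-60;print(x0,y0)
cv2.imwrite('pics/w6.png',cv2.resize(d['image'][y0:y0+120,x0:x0+150,::-1],None,fx=4,fy=4,interpolation=cv2.INTER_CUBIC))
```

```text
[314.26227059 205.4117784 ]
239 145
```

View pics/w6.png

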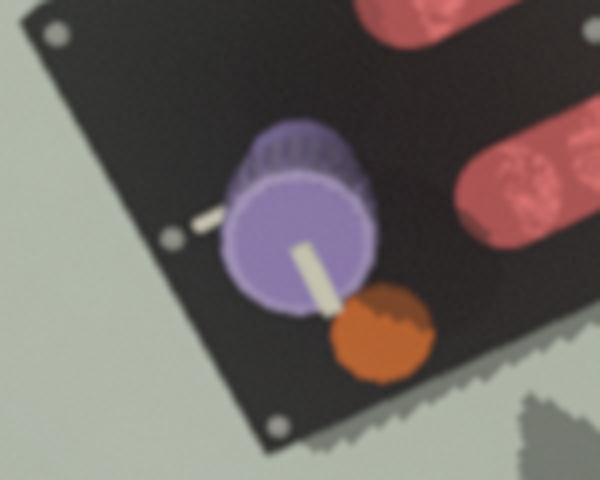

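The stripe runs from (300,243) to (333,315), parallel to the block's −y direction within about 5°, so the quarter turn is set. Gripping again to finish.

Call:
step_arm(
  steps=[1,0,0,30,0,1,0,0,30,0,1,0,0,30,0,1,0,0,30,0,0,0,0,0,0,0,0,0,0,0,0,0,0,0,0,0,0,0,0,0,0,0,0,0,0,0,0,0,0,0,0,0,0,0,0,0,0,0,0,0],
)

```text
time_s: 18.05
tool_pos: [0.5631, -0.1177, 0.2248]
tool_rot: [-180.0, 0.0, 44.2]
force: [-2.0, 1.0, 2.5]
grip_width: 0.0293
grasp_force: 20.0
```

Call:
step_arm(
  steps=[0,0,0,0,0,0,0,0,0,0,0,0,0,0,0],
)

```text
time_s: 18.42
tool_pos: [0.5631, -0.1178, 0.2247]
tool_rot: [-180.0, 0.0, 44.2]
force: [-3.6, 2.0, 4.4]
grip_width: 0.0294
grasp_force: 20.0
```

Run:
```python
from h import *
o=env.get_obs(); print(o['grasp_force'],o['grip_width'],o['tool_rot'],o['time_s'])
if o['grasp_force']>10 and o['grip_width']<.032: print(env.sign_off())
```

```text
20.000000400468707 0.02944339355161448 [-1.79957997e+02  2.33564851e-02  4.41862071e+01] 18.425
the job is handed in; nothing more can be done
None
```

The orange-tagged cell's cap was screwed fully home, backed off a quarter turn (stripe within about 5° of the tag direction) and is held at 20 N; I handed the job in at 18.4 s, and no verdict was returned.

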